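# Stack the second tier of a vial rack

## Task

Put the second tier on the vial rack: pick up the loose blue frame by its black carrying handle and stack it on the lower frame, with all four corner posts fully home in the four yellow corner sockets, then let go. The lower frame is screwed down through slots somewhere on its white board, so feel or look for where its sockets really are. Leave the vials in the rack, the white bottle and the filter box standing where they are.

Things in the scene. Friction and masses are not known exactly. Their poses are not given: they have to be found in the camera images.
- upper_frame: loose stacking frame, 0.28 to 0.46 kg, standing on its four posts; origin at the centre between the posts' lower ends, z up. Vertical steel posts, 13 mm diameter, centred at x = +-70, y = +-55 mm, the lowest 4 mm tapering to 11 mm. Blue grid from z = 78 to 94 mm, outer size 159 x 129 mm. Works either way round (half turn about z).
- handle (a point): middle of the upper frame's black handle bar, 130 mm above the frame's origin. The bar runs along the frame's x axis: 88 mm long, 14 mm wide (y), 18 mm high, 27 mm clear under it; uprights at x = +-38 mm.
- board: fixed white board 220 x 190 x 8 mm flat on the worktop; origin at the centre of its underside, x along the 220 mm side, z up. The blue lower frame is screwed to it, immovable and parallel to it, but its centre lies anywhere within 10 mm of the board's centre along board x, and within 10 mm along board y; that offset is not reported.
- board_top (a point): centre of the board's top, z = 8 mm. Lower frame on it (heights from worktop): blue plate 164 x 134 mm, top at 14; four yellow square sockets at x = +-70, y = +-55 mm from the lower frame's centre, outside 24 x 24, inside 16 x 16 mm, plain upright walls, rims at 44, rubber bottoms at 19 mm. Seated, the upper frame's origin is at 19 mm.
- vial_a: small blue vial with a pale cap, 34 mm diameter, 58 mm high, loose, standing on the lower frame's plate, 20 to 25 mm from the board's centre towards board +x and up to 10 mm to either side (no guide to where the lower frame is); origin at the centre of its base
- vial_b: same vial, on the board's -x side; origin at the centre of its base
- bottle: white sample bottle, 54 mm diameter, 103 mm high, loose, standing beyond the work; origin at the centre of its base
- filters: small cardboard filter box 40 x 62 x 24 mm, loose, lying near the robot's edge; origin at the centre of its base
There are look-alikes about, which are no part of the job. There is more than one size of the upper_frame; the job needs the larger.

How it is judged:
At the end, for the whole second after the job is handed in: The upper frame is at rest, level within 0.02 rad, parallel to the board within 0.06 rad (either way round), within 13.5 mm of the board's centre along each board axis, its origin 16.5 to 21.5 mm above the board's underside: posts at the socket bottoms, not on the rims (44 mm) (z of upper_frame in the frame of board between 0.0165 and 0.0215 m and x of upper_frame in the frame of board between -0.0135 and 0.0135 m and y of upper_frame in the frame of board between -0.0135 and 0.0135 m and angle between the x axis of upper_frame and the x axis of board, either way round below 0.06 rad and angle between upper_frame's own z axis and vertical below 0.02 rad and linear speed of upper_frame below 0.02 m/s); the robot touches nothing.
It fails at once if a vial in the rack is shifted by more than 20 mm or tipped (distance of any of vial_a, vial_b from where it was at the start of the episode above 0.02 m or angle between any of vial_a, vial_b's own z axis and vertical above 0.5 rad).
It fails at once if the white bottle or the filter box is shifted by more than 20 mm or tipped (distance of any of bottle, filters from where it was at the start of the episode above 0.02 m or angle between any of bottle, filters's own z axis and vertical above 0.5 rad).
It also fails if it takes over 56 s, if anything falls off the work surface, if the arm or the gripper's body presses on something with over 40 N, if the wrist force passes 120 N, or if a joint passes its speed limit or range.

## Robot

A 6-joint arm with a two-finger parallel gripper is mounted at the origin on a cart in front of the work surface, level with it; the furniture and walls round the work are solid. World frame = base frame: x ahead of the robot, y to its left, z up, the work surface at z = 0. Lengths are in m, angles in rad, forces in N, time in s.
With the tool pointing down it reaches from about 0.35 to 0.975 m from the base axis. Payload 4.9 kg.
Tool frame: the origin (TCP) lies midway between the tips of the shut fingers; the grasp point (between the pads) lies 19 mm behind it; z points along the fingers, y is the line along which they close (so a half turn about z gives the same grasp; the last joint's range is limited). The gripper opens to 85 mm and grips with 20 to 120 N. Pads are 22 mm wide; open, the fingers measure 114 mm over their backs; the gripper's body (76 mm by 85 mm) begins 54 mm behind the grasp point. The pads swing forward as they close: fully open they stand 13 mm farther back than shut.
Start: joints at [-1.296, 0.053, 1.613, -0, 1.476, -0.119], TCP at [0.24, -0.577, 0.231] pointing down, gripper open.
Joint ranges: [-3.01, 3.01], [-1.01, 2.22], [0.06, 2.58], [-1.02, 4.17], [0.09, 2.62], [-3.14, 3.14]. Speed limits (rad/s): [2.57, 2.57, 3.14, 3.14, 3.14, 3.14].

## Interface

Orientations are given as a rotation vector (axis times angle).
In Python, from station import ctrl gives the robot as it stands.
- The arm moves only by the tool carry_out, never from a script. Its argument "moves" is a list of rows, each an object of numbers: "x", "y", "z": the shift along the tool's x, y, z in units of 25 mm (1.0 is 25 mm); "turn": the turn about the tool's z in rad. In form: [{"x": .., "y": .., "z": .., "turn": ..}, ...]. A call has exactly 8 rows; each row shifts and turns the commanded pose from where the row before left it, along the tool's axes as they then stand; what a row does not reach is not made up. A row lasts 1/10 s, in which the tool goes at most 50 mm and 8.59 degrees, less where a joint would pass 70% of its speed; a pose out of reach is approached as far as the arm can. A call is refused whole if a number of a shift passes 1 or a number of a turn 0.15, either way. A call with a gripper value outside its range is refused whole. "grip" is the finger opening in mm, from 0 to 85.4, set as the call begins (left out, the last holds). The fingers move at their own pace and stop on an object; "newtons" is the grip in N (left out, the last holds). Time passes only in rows, so rows that do not move let the fingers close, or fill a call up. It gives the time, the measured TCP pose, the force, the opening and the grip force at its end, in the units of the state.
- ctrl.get_obs(): the state, without advancing time (a new reading comes with each control period).
- ctrl.get_image(name): name is "scene" or "top"; returns the picture (384x512x3 uint8, red, green, blue); there is no depth.
- ctrl.calibration(name): a dict with "fx", "fy", "cx", "cy" (pixels), "R" (3x3) and "t" (3): a world point X has camera coordinates R X + t. Camera axes: x right, y down, z forward; pixel columns grow to the right and rows downward; lengths in m; the calibration is good to about 2 mm. A picture is of the moment at which its call begins. calibration takes no time and is no camera call.
- ctrl.finish_job(): hands the job in; it is judged then, once.
Trained networks look in the newest picture that a camera, given by its name, has taken for a name from the list of things; names that differ only in an ending like _2 or _b are one class to them, and where a whole thing is asked for, a point or a joint stands for the part that bears it (a point fixed in the world has none). Each returns a list of dicts, best first, with "confidence" (0 to 1); they miss things now and then, are a little off and sometimes report something else, mostly with a low value. They report only what shows in the picture. A call takes as long as a camera call. They do not tell look-alikes from the thing itself.
- ctrl.look_for(camera, query): "rect" ([left, top, width, height] in pixels, round what is visible of it).
- ctrl.mark_of(camera, query): "pixel" ([column, row] in pixels: a listed point, or the origin of a listed thing).
The state is a dict: "t": time; "q": joint angles; "dq": joint speeds; "effort": joint torques, N m; "tool_pos": TCP position; "tool_rot": TCP orientation; "contact_force": force on the tool from outside, world axes, zero at the start; "wrist_torque": the same for the moment, N m; "opening": finger opening in m; "grip_force": force on a finger pad.
Only numpy, scipy, OpenCV 4.12 (cv2) and the standard library are available. Lean on these libraries where they do the work, as an engineer would, in place of code of your own. Each camera call takes 0.05 s, during which the arm holds its last target. There are 200 camera calls.

## Working session

There is one attempt and no reset: what is moved stays moved. The work goes in short steps, Python scripts to look and compute and a tool call to move; the robot and the scene stay as the last step left them, time stands still between calls to the robot, and variables do not carry over. Pictures are saved under pics/ and viewed, at most 10 in all, crops included, and the job is handed in when it is done.

Besides the shell and the picture viewer there is one more tool, called after "Emit:" in YAML: its name, and indented under it one key for each argument. carry_out: Moves the arm, as the interface text tells. Its arguments: {"type":"object","properties":{"moves":{"type":"array"},"grip":{"type":"number"},"newtons":{"type":"number"}},"required":["moves"]}

```bash
ls; mkdir -p pics
cat > h.py <<'E'
from station import ctrl
import numpy as np, cv2
def save(cam,name,crop=None,scale=1):
    im=ctrl.get_image(cam)
    if crop: l,t,w,h=crop; im=im[t:t+h,l:l+w]
    if scale!=1: im=cv2.resize(im,None,fx=scale,fy=scale,interpolation=cv2.INTER_CUBIC)
    cv2.imwrite('pics/'+name,im[:,:,::-1])
def ray(cam,px):
    c=ctrl.calibration(cam);R=np.array(c['R']);t=np.array(c['t'])
    d=R.T@np.array([(px[0]-c['cx'])/c['fx'],(px[1]-c['cy'])/c['fy'],1]);return -R.T@t,d
def atz(cam,px,z):
    o,d=ray(cam,px);return o+d*(z-o[2])/d[2]
def proj(cam,X):
    c=ctrl.calibration(cam);p=np.array(c['R'])@np.array(X)+np.array(c['t']);return np.array([c['fx']*p[0]/p[2]+c['cx'],c['fy']*p[1]/p[2]+c['cy']])
def tri(obs):
    A=np.zeros((3,3));b=np.zeros(3);L=[]
    for cam,px in obs:
        o,d=ray(cam,px);d=d/np.linalg.norm(d);P=np.eye(3)-np.outer(d,d);A+=P;b+=P@o;L.append((P,o))
    x=np.linalg.solve(A,b);return x,[np.linalg.norm(P@(x-o)) for P,o in L]
E
python3 - <<'E'
from h import *
np.set_printoptions(precision=4,suppress=True)
save('scene','s0.png');save('top','t0.png')
print(ctrl.get_obs())
for c in('scene','top'):
    k=ctrl.calibration(c);print(c,k['fx'],-np.array(k['R']).T@k['t'],np.array(k['R']))
    for q in('upper_frame','handle','board_top','vial_a','bottle','filters'):
        print(q,[(np.round(d['pixel'],1),round(d['confidence'],2)) for d in ctrl.mark_of(c,q)])
    for q in ('upper_frame','board'):print(q,[(np.round(d['rect']),round(d['confidence'],2)) for d in ctrl.look_for(c,q)])
E
```

```text
pics
{'t': 0.1, 'q': array([-1.296 ,  0.0533,  1.6142, -0.    ,  1.476 , -0.119 ]), 'dq': array([-0.0005, -0.0018, -0.0035, -0.0014,  0.0007,  0.0003]), 'effort': array([  0.0002, -39.491 , -37.136 ,  -0.0002,   0.0039,   0.    ]), 'tool_pos': array([ 0.2396, -0.5766,  0.2302]), 'tool_rot': array([-3.0791, -0.6142,  0.0003]), 'contact_force': array([-0.1037,  0.0022,  0.159 ]), 'wrist_torque': array([ 0.0042,  0.0455, -0.0288]), 'grip_force': 0.0, 'opening': 0.08516791058492505}
scene 381.81371246734 [0.1144 0.6346 1.0219] [[-0.8897 -0.4562 -0.0173]
 [-0.3096  0.6307 -0.7116]
 [ 0.3356 -0.6278 -0.7023]]
upper_frame [(array([316. , 143.2]), 0.77), (array([260. , 205.3]), 0.76)]
handle [(array([257.7, 180.2]), 0.55), (array([318.3, 125. ]), 0.54)]
board_top [(array([215.3, 311.9]), 0.5)]
vial_a [(array([193.4, 305.7]), 0.62), (array([213.1, 312.7]), 0.51)]
bottle [(array([202.2, 231.4]), 0.72)]
filters [(array([273.4, 264.9]), 0.55)]
upper_frame [(array([231., 167.,  57.,  51.]), 0.69), (array([301., 124.,  34.,  18.]), 0.69)]
board [(array([156., 274.,  92.,  76.]), 0.62)]
top 416.2546153826214 [-0.1245 -0.4665  1.5555] [[ 0.3712 -0.9285  0.0078]
 [-0.8216 -0.3323 -0.4632]
 [ 0.4327  0.1655 -0.8862]]
upper_frame [(array([270.6, 221.7]), 0.89), (array([362.7, 267.8]), 0.75)]
handle [(array([367.8, 261.1]), 0.63)]
board_top [(array([164. , 194.4]), 0.76)]
vial_a [(array([160.7, 194.5]), 0.67), (array([167. , 187.6]), 0.56)]
bottle [(array([230.2, 177.7]), 0.77)]
filters [(array([203.7, 231.6]), 0.74)]
upper_frame [(array([357., 248.,  31.,  27.]), 0.68), (array([250., 187.,  42.,  44.]), 0.57)]
board [(array([142., 167.,  53.,  50.]), 0.93), (array([248., 185.,  43.,  54.]), 0.66), (array([158., 185.,   5.,  11.]), 0.27)]
```

View pics/s0.png

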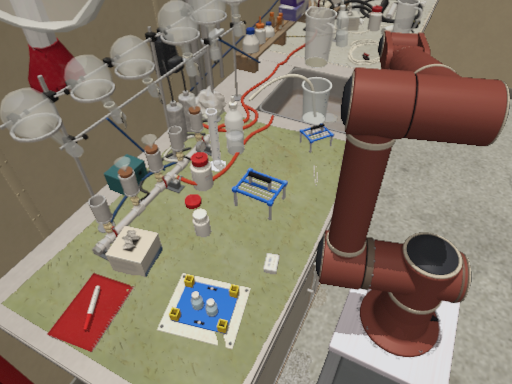

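View pics/t0.png

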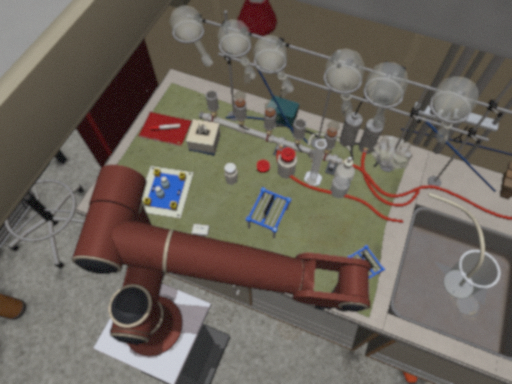

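The scene view shows the large frame near (260,190), the small look-alike at (316,133) and the board at (206,308). In the top view they are at (270,210), (366,262) and (167,190). Next I'll take enlarged crops to get exact poses.

Run:
```python
from h import *
a=ctrl.get_image('scene');b=ctrl.get_image('top')
np.save('s.npy',a);np.save('t.npy',b)
def cr(im,l,t,w,h): return cv2.resize(im[t:t+h,l:l+w],(400,300),interpolation=cv2.INTER_CUBIC)
m=np.vstack([np.hstack([cr(a,220,160,80,60),cr(a,150,270,104,78)]),np.hstack([cr(b,230,182,80,60),cr(b,128,161,80,60)])])
cv2.imwrite('pics/m0.png',m[:,:,::-1])
```

```text
(no output)
```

View pics/m0.png

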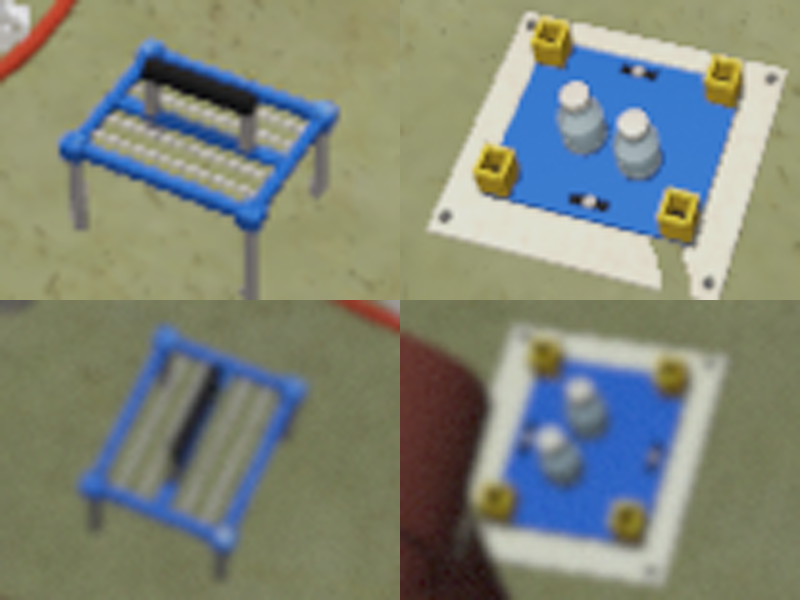

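The crops show four yellow sockets, two vials inside, and the frame with its handle along the long side. I'll fit poses by matching colour-mask hulls in both views.

```bash
cat > fit.py <<'E'
from h import *
from scipy.optimize import least_squares
TH=np.linspace(0,2*np.pi,32,endpoint=False);U=np.c_[np.cos(TH),np.sin(TH)]
def mask(im,col):
    i=cv2.resize(im,None,fx=4,fy=4,interpolation=cv2.INTER_CUBIC)
    r,g,b=[i[...,k].astype(int) for k in range(3)]
    return (b-r>60).astype(np.uint8) if col=='b' else (np.minimum(r,g)-b>62).astype(np.uint8)
def sup(m,c,rad):   # convex support of mask pixels within rad of px c, full-size pixel units
    ys,xs=np.nonzero(m);P=np.c_[(xs+.5)/4-.5,(ys+.5)/4-.5];P=P[np.linalg.norm(P-c,axis=1)<rad]
    lab=np.zeros_like(m); lab[np.round((P[:,1]+.5)*4-.5).astype(int),np.round((P[:,0]+.5)*4-.5).astype(int)]=1
    n,L,S,C=cv2.connectedComponentsWithStats(lab)
    k=1+np.argmax(S[1:,4]);ys,xs=np.nonzero(L==k);P=np.c_[(xs+.5)/4-.5,(ys+.5)/4-.5]
    return (P@U.T).max(0),S[k,4]/16
def pj(cam,X):
    c=ctrl.calibration(cam);p=X@np.array(c['R']).T+np.array(c['t']);return np.c_[c['fx']*p[:,0]/p[:,2]+c['cx'],c['fy']*p[:,1]/p[:,2]+c['cy']]
def place(P,x,y,a,z=0):
    c,s=np.cos(a),np.sin(a);return np.c_[x+c*P[:,0]-s*P[:,1],y+s*P[:,0]+c*P[:,1],z+P[:,2]]
G=[(70,55),(70,-55),(-70,-55),(-70,55)]
sock=[np.array([(sx+i*12,sy+j*12,z) for i in(-1,1) for j in(-1,1) for z in(14,44)])/1e3 for sx,sy in G]
a=np.linspace(0,2*np.pi,24)
grid=np.vstack([np.c_[sx+9.5*np.cos(a),sy+9.5*np.sin(a),0*a+z] for sx,sy in G for z in(78,94)])/1e3
def fit_lower(ims,p0,use=None):
    obs=[]
    for cam,im in ims.items():
        m=mask(im,'y')
        for i,S in enumerate(sock):
            if use and (cam,i) not in use: continue
            c=pj(cam,place(S,*p0)).mean(0);obs.append((cam,i,*sup(m,c,11)))
    def res(p):
        out=[]
        for cam,i,h,_ in obs:
            d=(pj(cam,place(sock[i],*p[:3]))@U.T).max(1-1)-h; n=len(U)//2
            out.append((d[:n]-d[n:])/2)       # centre shifts only, insensitive to threshold
        return np.concatenate(out)
    r=least_squares(res,p0,loss='soft_l1',f_scale=.4)
    R=res(r.x).reshape(len(obs),-1)
    for o,q in zip(obs,R): print(o[0],o[1],'area',round(o[3],1),'dx %.2f dy %.2f'%(q[0],q[len(q)//2]))
    return r.x
def fit_upper(ims,p0,freez=False,z0=0):
    hs={}
    for cam,im in ims.items():
        m=mask(im,'b');c=pj(cam,place(grid,*p0,z0)).mean(0);hs[cam]=sup(m,c,42)
    def res(p):
        z=p[4] if freez else z0
        return np.concatenate([(pj(cam,place(grid,*p[:3],z))@U.T).max(0)+p[3]-h[0] for cam,h in hs.items()])
    r=least_squares(res,list(p0)+[0]+([z0] if freez else []),loss='soft_l1',f_scale=.4)
    print('upper rms',np.sqrt(np.mean(r.fun**2)),{c:v[1] for c,v in hs.items()});return r.x
E
python3 - <<'E'
from fit import *
np.set_printoptions(precision=4,suppress=True)
ims={'scene':np.load('s.npy'),'top':np.load('t.npy')}
cs=[tri([('scene',s),('top',t)]) for s,t in [((250,169.4),(263,189.6)),((285,183),(288.6,199.4)),((270,203),(274.8,229.4)),((234.4,189.4),(248.6,219))]]
for c in cs: print('corner',c)
h=[tri([('scene',s),('top',t)]) for s,t in [((249,173.6),(272,196.4)),((271,180.4),(265.4,215.6)),((249,173.6),(265.4,215.6)),((271,180.4),(272,196.4))]]
for c in h: print('handle',c)
ss=[tri([('scene',s),('top',t)]) for s,t in [((189.5,279.1),(157,171)),((234.2,289),(147.2,200)),((223.1,323.3),(173.8,203.8)),((174.7,312.4),(182.2,175)),((234.2,289),(182.2,175)),((174.7,312.4),(147.2,200)),((189.5,279.1),(182.2,175)),((234.2,289),(173.8,203.8)),((223.1,323.3),(147.2,200)),((174.7,312.4),(157,171))]]
for c in ss: print('sock',c)
E
```

```text
corner (array([ 0.5718, -0.1985,  0.1815]), [np.float64(0.0022561687557898476), np.float64(0.0022561687557900757)])
corner (array([ 0.5344, -0.2905,  0.1124]), [np.float64(0.06468780692069873), np.float64(0.06468780692069875)])
corner (array([ 0.5275, -0.2714, -0.0314]), [np.float64(0.00038587032204852903), np.float64(0.0003858703220483643)])
corner (array([ 0.5517, -0.1632,  0.0822]), [np.float64(0.06374979273608704), np.float64(0.063749792736087)])
handle (array([ 0.5901, -0.2306,  0.1259]), [np.float64(0.001981020329489351), np.float64(0.0019810203294893082)])
handle (array([ 0.5071, -0.2365,  0.1219]), [np.float64(0.0030294188807073663), np.float64(0.0030294188807074816)])
handle (array([ 0.5521, -0.2296,  0.1141]), [np.float64(0.041266577882313395), np.float64(0.04126657788231326)])
handle (array([ 0.54  , -0.2345,  0.1425]), [np.float64(0.035484682796645996), np.float64(0.03548468279664599)])
sock (array([0.5212, 0.2279, 0.1475]), [np.float64(0.00789288644707662), np.float64(0.007892886447076489)])
sock (array([0.3979, 0.2009, 0.1463]), [np.float64(0.011536898597396303), np.flo
[... 209 characters left out ...]
3032), np.float64(0.012612896214030394)])
sock (array([0.4944, 0.1498, 0.087 ]), [np.float64(0.06152870465774359), np.float64(0.061528704657743696)])
sock (array([0.4992, 0.2779, 0.0176]), [np.float64(0.06327280139892591), np.float64(0.06327280139892595)])
sock (array([0.585 , 0.1734, 0.0343]), [np.float64(0.0011421601705236498), np.float64(0.0011421601705237034)])
sock (array([0.4495, 0.143 , 0.035 ]), [np.float64(0.0016522458439363439), np.float64(0.0016522458439363133)])
sock (array([0.4234, 0.2501, 0.0388]), [np.float64(0.0011188168743245536), np.float64(0.0011188168743246295)])
sock (array([0.5622, 0.2814, 0.0344]), [np.float64(0.0014225596244516058), np.float64(0.0014225596244516509)])
```

Run:
```python
from fit import *
np.set_printoptions(precision=4,suppress=True)
ims={'scene':np.load('s.npy'),'top':np.load('t.npy')}
print('L both',fit_lower(ims,[.505,.212,.22]))
for c in ims: print('L',c,fit_lower({c:ims[c]},[.505,.212,.22]))
print('U both',fit_upper(ims,[.5486,-.2335,.07]),fit_upper(ims,[.5486,-.2335,.07],True))
for c in ims: print('U',c,fit_upper({c:ims[c]},[.5486,-.2335,.07]))
for q,z in (('bottle',0),('filters',0),('vial_a',.014)):
    for c in ims: print(q,c,[atz(c,d['pixel'],z)[:2] for d in ctrl.mark_of(c,q)[:2]])
```

```text
scene 0 area 100.6 dx 0.55 dy 0.17
scene 1 area 95.6 dx 0.35 dy 0.41
scene 2 area 94.2 dx -0.23 dy 0.18
scene 3 area 94.8 dx 0.22 dy -0.22
top 0 area 14.2 dx 0.43 dy 0.06
top 1 area 14.9 dx 0.08 dy 0.21
top 2 area 12.8 dx -0.07 dy -0.54
top 3 area 15.6 dx 0.62 dy -0.32
L both [0.5053 0.2142 0.2202]
scene 0 area 100.6 dx 0.47 dy -0.02
scene 1 area 95.6 dx 0.32 dy 0.25
scene 2 area 94.2 dx -0.29 dy 0.08
scene 3 area 94.8 dx 0.10 dy -0.35
L scene [0.5057 0.214  0.2188]
top 0 area 14.2 dx 0.16 dy 0.21
top 1 area 14.9 dx -0.16 dy 0.27
top 2 area 12.8 dx -0.17 dy -0.45
top 3 area 15.6 dx 0.49 dy -0.14
L top [0.5045 0.2147 0.2244]
upper rms 0.2562947871384109 {'scene': np.float64(424.125), 'top': np.float64(350.75)}
upper rms 0.24892705328745268 {'scene': np.float64(424.125), 'top': np.float64(350.75)}
U both [ 0.5511 -0.23   -0.0454 -0.546 ] [ 0.5514 -0.2302 -0.0453 -0.5329 -0.0007]
upper rms 0.28041533261679225 {'scene': np.float64(424.125)}
U scene [ 0.5517 -0.2297 -0.0391 -0.5407]
upper rms 0.1465149642271965 {'top': np.float64(350.75)}
U top [ 0.5505 -0.2303 -0.0493 -0.5616]
bottle scene [array([ 0.6688, -0.0163])]
bottle top [array([ 0.6766, -0.014 ])]
filters scene [array([ 0.4025, -0.0023])]
filters top [array([0.4804, 0.2235]), array([ 0.3942, -0.0085])]
vial_a scene [array([0.469 , 0.2261]), array([0.5335, 0.2385])]
vial_a top [array([0.4852, 0.2247]), array([0.5304, 0.2194])]
```

Emit:
carry_out:
  moves:
    - {"x": 0, "y": 0, "z": 0, "turn": 0.147}
    - {"x": 0, "y": 0, "z": 0, "turn": 0.147}
    - {"x": 0, "y": 0, "z": 0, "turn": 0.146}
    - {"x": 0.5, "y": -0.6, "z": 0, "turn": 0}
    - {"x": 0.7, "y": -0.9, "z": 0, "turn": 0}
    - {"x": 0.8, "y": -1.0, "z": 0, "turn": 0}
    - {"x": 0.8, "y": -1.0, "z": 0, "turn": 0}
    - {"x": 0.8, "y": -1.0, "z": 0, "turn": 0}
  grip: 60
  newtons: 80

```text
t: 2.1
tool_pos: [0.3361, -0.467, 0.2313]
tool_rot: [-3.141, 0.068, -0.001]
contact_force: [0.7, -1.1, 0.8]
opening: 0.0603
grip_force: 0.0
```

```bash
cat >> h.py <<'E'
from scipy.spatial.transform import Rotation as Ro
def go(x,y,z,yaw):
    o=ctrl.get_obs();M=Ro.from_rotvec(o['tool_rot']).as_matrix();ps=np.arctan2(M[1,0],M[0,0])
    d=np.array([x,y,z])-o['tool_pos'];c,s=np.cos(yaw),np.sin(yaw)
    print('t %.2f pos %s yaw %.4f tilt %.4f F %s open %.4f g %.1f'%(o['t'],np.round(o['tool_pos'],4),ps,np.arccos(-M[2,2]),np.round(o['contact_force'],1),o['opening'],o['grip_force']))
    print('turn first %.4f then units x %.3f y %.3f z %.3f'%(-(yaw-ps),(c*d[0]+s*d[1])*40,(s*d[0]-c*d[1])*40,-d[2]*40), 'wt',np.round(o['wrist_torque'],2))
E
python3 -c "
from h import *
go(.551,-.230,.2,-.045)"
```

```text
t 2.10 pos [ 0.3361 -0.467   0.2313] yaw -0.0433 tilt 0.0005 F [ 0.7 -1.1  0.8] open 0.0603 g 0.0
turn first 0.0017 then units x 8.159 y -9.858 z 1.254 wt [ 0.01  0.01 -0.01]
```

Emit:
carry_out:
  moves:
    - {"x": 0.95, "y": -1.0, "z": 0, "turn": 0}
    - {"x": 0.95, "y": -1.0, "z": 0, "turn": 0}
    - {"x": 0.95, "y": -1.0, "z": 0, "turn": 0}
    - {"x": 0.95, "y": -1.0, "z": 0, "turn": 0}
    - {"x": 0.95, "y": -1.0, "z": 0.2, "turn": 0}
    - {"x": 0.9, "y": -1.0, "z": 0.2, "turn": 0}
    - {"x": 0.9, "y": -1.0, "z": 0.2, "turn": 0}
    - {"x": 0.9, "y": -1.0, "z": 0.2, "turn": 0}

```text
t: 2.9
tool_pos: [0.5312, -0.2755, 0.2113]
tool_rot: [-3.141, 0.067, -0.001]
contact_force: [0.8, -1.5, 1.0]
opening: 0.0599
grip_force: 0.0
```

Emit:
carry_out:
  moves:
    - {"x": 0.5, "y": -1.0, "z": 0.2, "turn": 0}
    - {"x": 0, "y": -0.6, "z": 0.2, "turn": 0}
    - {"x": 0, "y": 0, "z": 0, "turn": 0}
    - {"x": 0, "y": 0, "z": 0, "turn": 0}
    - {"x": 0, "y": 0, "z": 0, "turn": 0}
    - {"x": 0, "y": 0, "z": 0, "turn": 0}
    - {"x": 0, "y": 0, "z": 0, "turn": 0}
    - {"x": 0, "y": 0, "z": 0, "turn": 0}

```text
t: 3.7
tool_pos: [0.5444, -0.239, 0.2015]
tool_rot: [3.141, -0.074, 0.0]
contact_force: [0.7, 0.4, -0.5]
opening: 0.0599
grip_force: 0.0
```

```bash
python3 -c "
from fit import *
go(.551,-.230,.111,-.045)
save('scene','s1.png',(190,100,120,90),6)
print(atz('scene',(0,0),0)*0+proj('scene',ctrl.get_obs()['tool_pos']))"
```

```text
t 3.70 pos [ 0.5444 -0.239   0.2015] yaw -0.0471 tilt 0.0002 F [ 0.7  0.4 -0.5] open 0.0599 g 0.0
turn first -0.0021 then units x 0.249 y -0.370 z 3.618 wt [ 0.01  0.03 -0.01]Traceback (most recent call last):
  File "<string>", line 5, in <module>
    print(atz('scene',(0,0),0)*0+proj('scene',ctrl.get_obs()['tool_pos']))
          ~~~~~~~~~~~~~~~~~~~~~~^~~~~~~~~~~~~~~~~~~~~~~~~~~~~~~~~~~~~~~~~
ValueError: operands could not be broadcast together with shapes (3,) (2,)
```

View pics/s1.png

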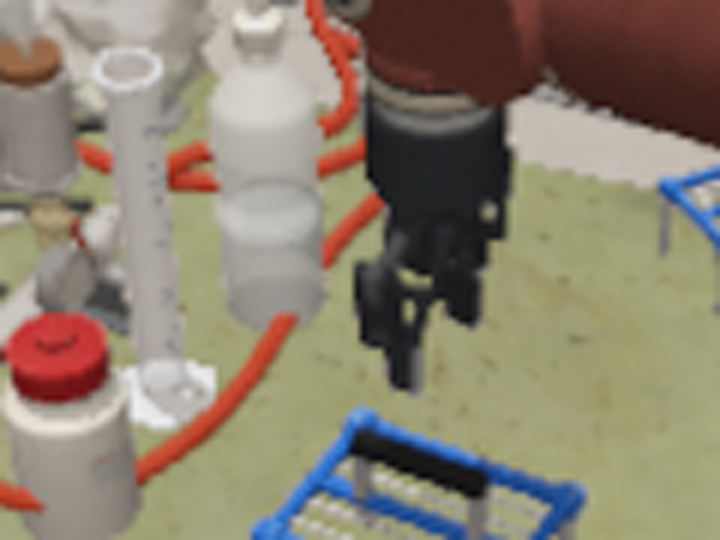

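The gripper is above the handle, with its fingers around (405,330) and the handle at (420,465) in the crop. I'll correct the small offset and go down.

Emit:
carry_out:
  moves:
    - {"x": 0.25, "y": -0.37, "z": 0, "turn": -0.002}
    - {"x": 0, "y": 0, "z": 0.7, "turn": 0}
    - {"x": 0, "y": 0, "z": 0.8, "turn": 0}
    - {"x": 0, "y": 0, "z": 0.8, "turn": 0}
    - {"x": 0, "y": 0, "z": 0.7, "turn": 0}
    - {"x": 0, "y": 0, "z": 0.4, "turn": 0}
    - {"x": 0, "y": 0, "z": 0.2, "turn": 0}
    - {"x": 0, "y": 0, "z": 0, "turn": 0}

```text
t: 4.55
tool_pos: [0.5509, -0.229, 0.1103]
tool_rot: [-3.14, 0.069, 0.002]
contact_force: [-0.5, -0.3, -0.1]
opening: 0.06
grip_force: 0.0
```

Emit:
carry_out:
  moves:
    - {"x": 0, "y": 0, "z": 0, "turn": 0}
    - {"x": 0, "y": 0, "z": 0, "turn": 0}
    - {"x": 0, "y": 0, "z": 0, "turn": 0}
    - {"x": 0, "y": 0, "z": 0, "turn": 0}
    - {"x": 0, "y": 0, "z": 0, "turn": 0}
    - {"x": 0, "y": 0, "z": 0, "turn": 0}
    - {"x": 0, "y": 0, "z": 0, "turn": 0}
    - {"x": 0, "y": 0, "z": 0, "turn": 0}
  grip: 5
  newtons: 80

```text
t: 5.35
tool_pos: [0.5517, -0.23, 0.1122]
tool_rot: [3.14, -0.07, 0.002]
contact_force: [-0.0, -3.7, 5.2]
opening: 0.0128
grip_force: 80.0
```

```bash
python3 -c "
from fit import *
go(.551,-.230,.240,-.045)"
```

```text
t 5.35 pos [ 0.5517 -0.23    0.1122] yaw -0.0444 tilt 0.0019 F [-0.  -3.7  5.2] open 0.0128 g 80.0
turn first 0.0006 then units x -0.029 y 0.002 z -5.111 wt [-0.26 -0.   -0.12]
```

Emit:
carry_out:
  moves:
    - {"x": 0, "y": 0, "z": -0.2, "turn": 0}
    - {"x": 0, "y": 0, "z": -0.5, "turn": 0}
    - {"x": 0, "y": 0, "z": -0.8, "turn": 0}
    - {"x": 0, "y": 0, "z": -0.9, "turn": 0}
    - {"x": 0, "y": 0, "z": -0.9, "turn": 0}
    - {"x": 0, "y": 0, "z": -0.8, "turn": 0}
    - {"x": 0, "y": 0, "z": -0.6, "turn": 0}
    - {"x": 0, "y": 0, "z": -0.4, "turn": 0}

```text
t: 6.15
tool_pos: [0.5512, -0.2292, 0.2399]
tool_rot: [-3.141, 0.069, -0.0]
contact_force: [0.2, -0.3, -4.5]
opening: 0.0127
grip_force: 78.7
```

```bash
python3 -c "
from fit import *
go(.505,.214,.240,.22)
im={'scene':ctrl.get_image('scene')}
p=ctrl.get_obs()['tool_pos']
print(np.round(fit_upper(im,[p[0],p[1],-.045],False,p[2]-.112),4))
a=cv2.resize(im['scene'][90:210,190:350],None,fx=5,fy=5);cv2.imwrite('pics/s2.png',a[:,:,::-1])
"
```

```text
t 6.15 pos [ 0.5512 -0.2292  0.2399] yaw -0.0439 tilt 0.0003 F [ 0.2 -0.3 -4.5] open 0.0127 g 78.7
turn first -0.2639 then units x 2.065 y -17.703 z -0.005 wt [-0.04  0.03 -0.02]
upper rms 0.70661043647055 {'scene': np.float64(387.0)}
[ 0.5495 -0.2255 -0.044  -0.5882]
```

View pics/s2.png

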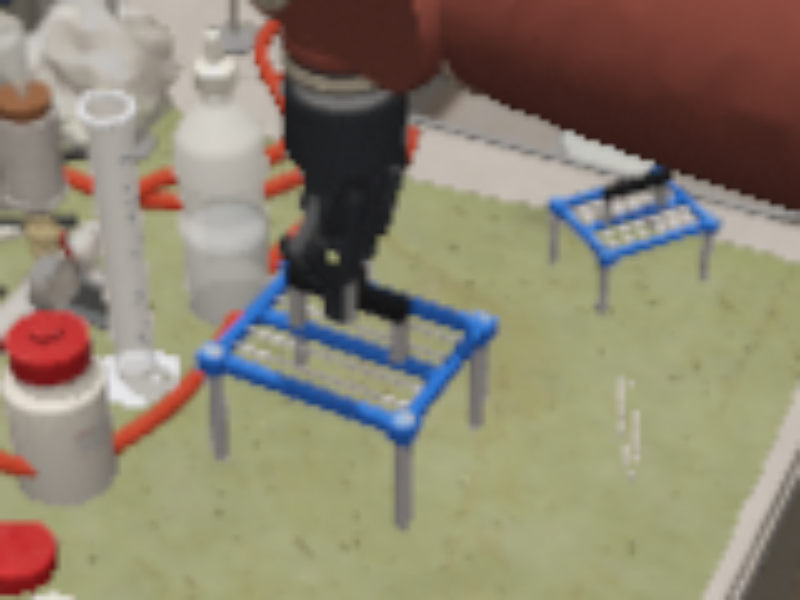

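The frame hangs level with its posts clear of the worktop (front post tip at (403,525) in the crop); the small look-alike stands untouched. Next I'll carry it over the board.

Emit:
carry_out:
  moves:
    - {"x": 0, "y": 0, "z": 0, "turn": -0.132}
    - {"x": 0, "y": 0, "z": 0, "turn": -0.132}
    - {"x": 0.05, "y": -0.4, "z": 0, "turn": 0}
    - {"x": 0.1, "y": -0.8, "z": 0, "turn": 0}
    - {"x": 0.12, "y": -1.0, "z": 0, "turn": 0}
    - {"x": 0.12, "y": -1.0, "z": 0, "turn": 0}
    - {"x": 0.12, "y": -1.0, "z": 0, "turn": 0}
    - {"x": 0.12, "y": -1.0, "z": 0, "turn": 0}

```text
t: 7.0
tool_pos: [0.5374, -0.0964, 0.2383]
tool_rot: [-3.122, -0.342, 0.001]
contact_force: [0.1, 0.5, -2.8]
opening: 0.0128
grip_force: 78.7
```

Emit:
carry_out:
  moves:
    - {"x": 0.12, "y": -1.0, "z": 0, "turn": 0}
    - {"x": 0.12, "y": -1.0, "z": 0, "turn": 0}
    - {"x": 0.12, "y": -1.0, "z": 0, "turn": 0}
    - {"x": 0.12, "y": -1.0, "z": 0, "turn": 0}
    - {"x": 0.12, "y": -1.0, "z": 0, "turn": 0}
    - {"x": 0.12, "y": -1.0, "z": 0, "turn": 0}
    - {"x": 0.12, "y": -1.0, "z": 0, "turn": 0}
    - {"x": 0.12, "y": -1.0, "z": 0, "turn": 0}

```text
t: 7.8
tool_pos: [0.5166, 0.1037, 0.2383]
tool_rot: [-3.122, -0.342, 0.001]
contact_force: [0.3, 0.1, -3.2]
opening: 0.0127
grip_force: 78.7
```

Emit:
carry_out:
  moves:
    - {"x": 0.12, "y": -1.0, "z": 0, "turn": 0}
    - {"x": 0.12, "y": -1.0, "z": 0, "turn": 0}
    - {"x": 0.12, "y": -1.0, "z": 0, "turn": 0}
    - {"x": 0.1, "y": -0.8, "z": 0, "turn": 0}
    - {"x": 0.05, "y": -0.4, "z": 0, "turn": 0}
    - {"x": 0, "y": 0, "z": 0, "turn": 0}
    - {"x": 0, "y": 0, "z": 0, "turn": 0}
    - {"x": 0, "y": 0, "z": 0, "turn": 0}

```text
t: 8.6
tool_pos: [0.5075, 0.2059, 0.2387]
tool_rot: [3.122, 0.343, -0.0]
contact_force: [-0.4, 0.6, -4.0]
opening: 0.0124
grip_force: 78.7
```

```bash
python3 -c "
from fit import *
go(.5053,.2142,.200,.22)
a=ctrl.get_image('scene');b=ctrl.get_image('top');np.save('s.npy',a);np.save('t.npy',b)
def cr(im,l,t,w,h): return cv2.resize(im[t:t+h,l:l+w],(400,400),interpolation=cv2.INTER_CUBIC)
m=np.hstack([cr(a,140,220,120,120),cr(b,110,110,100,100)])
cv2.imwrite('pics/m3.png',m[:,:,::-1])"
```

```text
t 8.60 pos [0.5075 0.2059 0.2387] yaw 0.2185 tilt 0.0004 F [-0.4  0.6 -4. ] open 0.0124 g 78.7
turn first -0.0015 then units x -0.014 y -0.344 z 1.548 wt [ 0.02 -0.01  0.03]
```

View pics/m3.png

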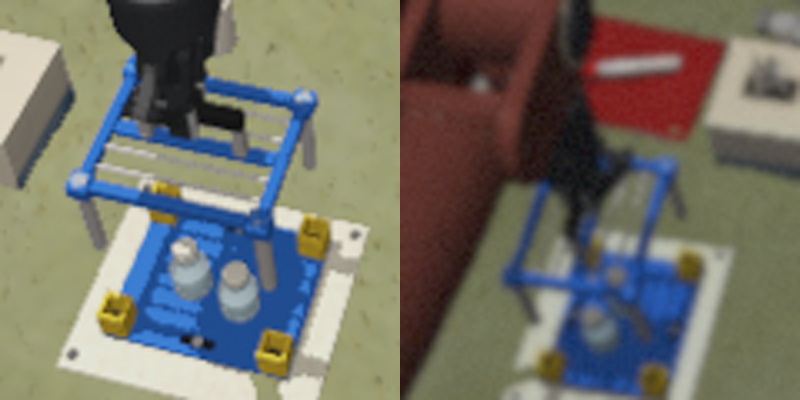

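Both views show the frame over the rack, still short of it, and the vials standing. I'll correct the position and go down to just above the rims.

Emit:
carry_out:
  moves:
    - {"x": 0, "y": -0.36, "z": 0, "turn": -0.002}
    - {"x": 0, "y": 0, "z": 0.4, "turn": 0}
    - {"x": 0, "y": 0, "z": 0.6, "turn": 0}
    - {"x": 0, "y": 0, "z": 0.6, "turn": 0}
    - {"x": 0, "y": 0, "z": 0.6, "turn": 0}
    - {"x": 0, "y": 0, "z": 0.4, "turn": 0}
    - {"x": 0, "y": 0, "z": 0.2, "turn": 0}
    - {"x": 0, "y": 0, "z": 0, "turn": 0}

```text
t: 9.5
tool_pos: [0.5051, 0.2152, 0.1675]
tool_rot: [3.122, 0.348, -0.003]
contact_force: [-0.3, 0.5, -3.1]
opening: 0.0127
grip_force: 78.7
```

Run:
```python
from fit import *
go(.5053,.2147,.1605,.22)
a=ctrl.get_image('scene');b=ctrl.get_image('top');np.save('s.npy',a);np.save('t.npy',b)
o=ctrl.get_obs();p=o['tool_pos'];M=Ro.from_rotvec(o['tool_rot']).as_matrix();yaw=np.arctan2(M[1,0],M[0,0])
def ov(cam,im,l,t,w,h,S):
    k=cv2.resize(im[t:t+h,l:l+w],None,fx=S,fy=S,interpolation=cv2.INTER_CUBIC)
    T=lambda P:np.round((P-[l,t]+.5)*S-.5).astype(int)
    th=np.linspace(0,2*np.pi,20)
    for sx,sy in G:
        for z,r in((0.004,6.5),(.094,6.5)):   # predicted post tip and top, red
            X=place(np.c_[sx+r*np.cos(th),sy+r*np.sin(th),0*th]/1e3,p[0],p[1],yaw,p[2]-.112+z);cv2.polylines(k,[T(pj(cam,X))],True,(255,0,0))
        X=place(np.array([(sx+i,sy+j,44) for i,j in((8,8),(8,-8),(-8,-8),(-8,8))])/1e3,.5053,.2147,.22);cv2.polylines(k,[T(pj(cam,X))],True,(255,0,255))
    return k
m=np.hstack([ov('scene',a,145,245,100,100,4),ov('top',b,120,130,100,100,4)])
cv2.imwrite('pics/m4.png',m[:,:,::-1])
```

```text
t 9.50 pos [0.5051 0.2152 0.1675] yaw 0.2217 tilt 0.0021 F [-0.3  0.5 -3.1] open 0.0127 g 78.7
turn first 0.0017 then units x 0.005 y 0.020 z 0.281 wt [ 0.01  0.01 -0.01]
```

View pics/m4.png

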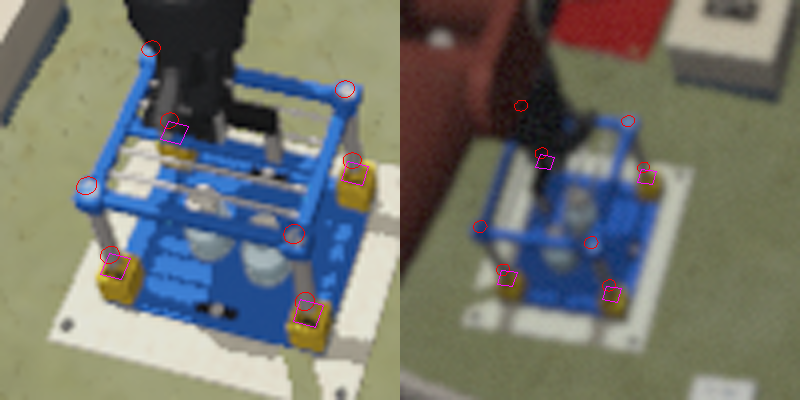

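The overlay shows the predicted posts and sockets agreeing with the picture within a pixel or so, with the vials untouched. I'll go down gently and feel for the sockets.

Emit:
carry_out:
  moves:
    - {"x": 0, "y": 0.02, "z": 0.1, "turn": 0.002}
    - {"x": 0, "y": 0, "z": 0.1, "turn": 0}
    - {"x": 0, "y": 0, "z": 0.1, "turn": 0}
    - {"x": 0, "y": 0, "z": 0.08, "turn": 0}
    - {"x": 0, "y": 0, "z": 0.06, "turn": 0}
    - {"x": 0, "y": 0, "z": 0.06, "turn": 0}
    - {"x": 0, "y": 0, "z": 0, "turn": 0}
    - {"x": 0, "y": 0, "z": 0, "turn": 0}

```text
t: 10.4
tool_pos: [0.5057, 0.2149, 0.1563]
tool_rot: [3.123, 0.345, -0.0]
contact_force: [-0.3, -0.8, -3.8]
opening: 0.0131
grip_force: 78.7
```

```bash
python3 -c "
from fit import *
go(.5053,.2147,.1525,.22)"
```

```text
t 10.40 pos [0.5057 0.2149 0.1563] yaw 0.2198 tilt 0.0001 F [-0.3 -0.8 -3.8] open 0.0131 g 78.7
turn first -0.0002 then units x -0.019 y 0.002 z 0.151 wt [-0.03 -0.03 -0.03]
```

Still no contact. I'll go down another 5 mm.

Emit:
carry_out:
  moves:
    - {"x": 0, "y": 0, "z": 0.06, "turn": 0}
    - {"x": 0, "y": 0, "z": 0.06, "turn": 0}
    - {"x": 0, "y": 0, "z": 0.04, "turn": 0}
    - {"x": 0, "y": 0, "z": 0.04, "turn": 0}
    - {"x": 0, "y": 0, "z": 0, "turn": 0}
    - {"x": 0, "y": 0, "z": 0, "turn": 0}
    - {"x": 0, "y": 0, "z": 0, "turn": 0}
    - {"x": 0, "y": 0, "z": 0, "turn": 0}

```text
t: 11.2
tool_pos: [0.5058, 0.2149, 0.1514]
tool_rot: [-3.123, -0.345, -0.0]
contact_force: [-0.4, -1.4, -4.0]
opening: 0.0125
grip_force: 78.7
```

```bash
python3 -c "
from fit import *
go(.5053,.2147,.1465,.22)"
```

```text
t 11.20 pos [0.5058 0.2149 0.1514] yaw 0.2198 tilt 0.0001 F [-0.4 -1.4 -4. ] open 0.0125 g 78.7
turn first -0.0002 then units x -0.021 y 0.003 z 0.196 wt [0.03 0.   0.01]
```

Emit:
carry_out:
  moves:
    - {"x": 0, "y": 0, "z": 0.06, "turn": 0}
    - {"x": 0, "y": 0, "z": 0.06, "turn": 0}
    - {"x": 0, "y": 0, "z": 0.06, "turn": 0}
    - {"x": 0, "y": 0, "z": 0.06, "turn": 0}
    - {"x": 0, "y": 0, "z": 0.06, "turn": 0}
    - {"x": 0, "y": 0, "z": 0, "turn": 0}
    - {"x": 0, "y": 0, "z": 0, "turn": 0}
    - {"x": 0, "y": 0, "z": 0, "turn": 0}

```text
t: 12.0
tool_pos: [0.5058, 0.2149, 0.1439]
tool_rot: [-3.123, -0.345, -0.0]
contact_force: [-0.4, 1.3, -3.3]
opening: 0.0126
grip_force: 78.7
```

```bash
python3 -c "
from fit import *
go(.5053,.2147,.1315,.22)"
```

```text
t 12.00 pos [0.5058 0.2149 0.1439] yaw 0.2198 tilt 0.0002 F [-0.4  1.3 -3.3] open 0.0126 g 78.7
turn first -0.0002 then units x -0.022 y 0.003 z 0.497 wt [ 0.06 -0.02  0.07]
```

The posts are well inside the sockets with no side force, so I'll keep going to the bottom.

Emit:
carry_out:
  moves:
    - {"x": 0, "y": 0, "z": 0.1, "turn": 0}
    - {"x": 0, "y": 0, "z": 0.1, "turn": 0}
    - {"x": 0, "y": 0, "z": 0.1, "turn": 0}
    - {"x": 0, "y": 0, "z": 0.08, "turn": 0}
    - {"x": 0, "y": 0, "z": 0.06, "turn": 0}
    - {"x": 0, "y": 0, "z": 0.04, "turn": 0}
    - {"x": 0, "y": 0, "z": 0, "turn": 0}
    - {"x": 0, "y": 0, "z": 0, "turn": 0}

```text
t: 12.8
tool_pos: [0.5058, 0.2149, 0.1319]
tool_rot: [-3.123, -0.345, -0.0]
contact_force: [0.2, -0.2, -3.4]
opening: 0.0126
grip_force: 78.8
```

```bash
python3 -c "
from fit import *
go(.5053,.2147,.1312,.22)"
```

```text
t 12.80 pos [0.5058 0.2149 0.1319] yaw 0.2198 tilt 0.0002 F [ 0.2 -0.2 -3.4] open 0.0126 g 78.8
turn first -0.0002 then units x -0.022 y 0.003 z 0.028 wt [-0.02 -0.02 -0.01]
```

Emit:
carry_out:
  moves:
    - {"x": 0, "y": 0, "z": 0.03, "turn": 0}
    - {"x": 0, "y": 0, "z": 0.03, "turn": 0}
    - {"x": 0, "y": 0, "z": 0.02, "turn": 0}
    - {"x": 0, "y": 0, "z": 0, "turn": 0}
    - {"x": 0, "y": 0, "z": 0, "turn": 0}
    - {"x": 0, "y": 0, "z": 0, "turn": 0}
    - {"x": 0, "y": 0, "z": 0, "turn": 0}
    - {"x": 0, "y": 0, "z": 0, "turn": 0}

```text
t: 13.6
tool_pos: [0.5062, 0.2147, 0.1311]
tool_rot: [3.122, 0.345, 0.001]
contact_force: [-4.3, -3.7, 5.2]
opening: 0.0122
grip_force: 80.1
```

```bash
python3 -c "
from fit import *
go(.5053,.2147,.1312,.22)"
```

```text
t 13.60 pos [0.5062 0.2147 0.1311] yaw 0.2198 tilt 0.0010 F [-4.3 -3.7  5.2] open 0.0122 g 80.1
turn first -0.0002 then units x -0.034 y -0.008 z -0.003 wt [-0.34  0.64  0.02]
```

Contact came at the expected depth: the TCP dropped 81 mm below the carrying height, so the origin is at about 19 mm. I'll let go and rise.

Emit:
carry_out:
  moves:
    - {"x": 0, "y": 0, "z": 0, "turn": 0}
    - {"x": 0, "y": 0, "z": 0, "turn": 0}
    - {"x": 0, "y": 0, "z": 0, "turn": 0}
    - {"x": 0, "y": 0, "z": 0, "turn": 0}
    - {"x": 0, "y": 0, "z": 0, "turn": 0}
    - {"x": 0, "y": 0, "z": 0, "turn": 0}
    - {"x": 0, "y": 0, "z": 0, "turn": 0}
    - {"x": 0, "y": 0, "z": -0.1, "turn": 0}
  grip: 60

```text
t: 14.4
tool_pos: [0.5054, 0.2148, 0.1319]
tool_rot: [3.123, 0.345, -0.001]
contact_force: [0.0, -0.7, 0.2]
opening: 0.0601
grip_force: 0.0
```

Emit:
carry_out:
  moves:
    - {"x": 0, "y": 0, "z": -0.3, "turn": 0}
    - {"x": 0, "y": 0, "z": -0.6, "turn": 0}
    - {"x": 0, "y": 0, "z": -0.8, "turn": 0}
    - {"x": 0, "y": 0, "z": -1.0, "turn": 0}
    - {"x": 0, "y": 0, "z": -1.0, "turn": 0}
    - {"x": 0, "y": 0, "z": -1.0, "turn": 0}
    - {"x": 0, "y": 0, "z": -0.8, "turn": 0}
    - {"x": 0, "y": 0, "z": -0.4, "turn": 0}

```text
t: 15.2
tool_pos: [0.5068, 0.2152, 0.2841]
tool_rot: [-3.122, -0.345, -0.009]
contact_force: [0.8, -0.3, -0.8]
opening: 0.06
grip_force: 0.0
```

Run:
```python
from fit import *
go(.5053,.2147,.26,.22)
a=ctrl.get_image('scene');b=ctrl.get_image('top')
print(fit_upper({'scene':a},[.5058,.2149,.22],True,.019))
def cr(im,l,t,w,h): return cv2.resize(im[t:t+h,l:l+w],(400,400),interpolation=cv2.INTER_CUBIC)
cv2.imwrite('pics/m5.png',np.hstack([cr(a,145,245,100,100),cr(b,120,130,100,100)])[:,:,::-1])
```

```text
t 15.20 pos [0.5068 0.2152 0.2841] yaw 0.2199 tilt 0.0056 F [ 0.8 -0.3 -0.8] open 0.0600 g 0.0
turn first -0.0001 then units x -0.062 y 0.006 z 0.963 wt [ 0.05 -0.01 -0.01]
upper rms 1.3182738345621818 {'scene': np.float64(2025.9375)}
[ 0.83218636 -0.13344223  0.24516826 18.30329463 -0.80894705]
```

View pics/m5.png

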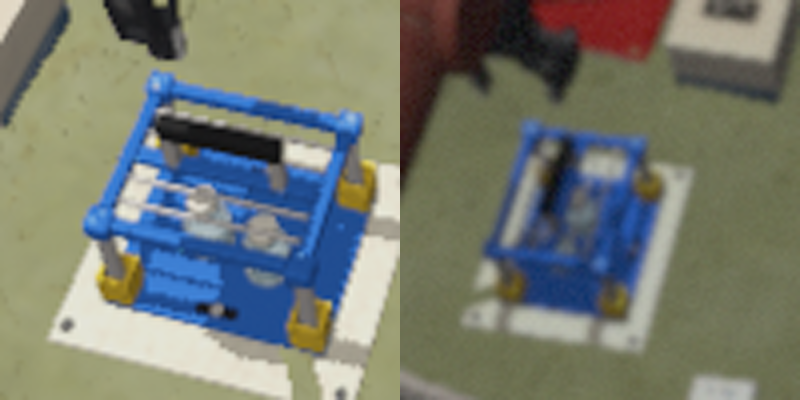

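The frame stands with its posts in the sockets, vials upright underneath and the gripper clear. I'll check the corner positions numerically, then hand in if they match.

Run:
```python
from fit import *
for z in(.019,.044):
    X=place(np.array([(sx,sy,94) for sx,sy in G])/1e3,.5058,.2149,.22,z);print(z,np.round((pj('scene',X)-[145,245])*4).tolist())
P=(pj('scene',place(np.array([(sx,sy,94) for sx,sy in G])/1e3,.5058,.2149,.22,.019))-[145,245])*4
seen=np.array([(160,85),(347,125),(97,222)])
e=max(np.linalg.norm(P-s,axis=1).min() for s in seen);print(e)
if e<9: print(ctrl.finish_job())
```

```text
0.019 [[96.0, 214.0], [158.0, 78.0], [347.0, 118.0], [297.0, 261.0]]
0.044 [[89.0, 194.0], [153.0, 57.0], [345.0, 98.0], [294.0, 242.0]]
8.434971851864388
the job is handed in; nothing more can be done
None
```

The large blue frame is stacked on the lower frame with all four posts at the socket bottoms, the gripper has let go and is clear, and the job is handed in at about 15 s; no verdict was returned.

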